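# Put one spice back, bring the next one round and hold the carousel

### The job

Put the spice jar with the yellow sticker on its lid, left on the chopping board, back down into the empty place of the spice carousel and let go of it. Then take the carousel by its wooden handle and gently turn it until the jar with the red sticker on its lid stands at the middle of the front, straight behind the spoon rest, so that I can take it out. Finish while still gripping the handle and keeping the carousel still; tip no jar, lift none of the others out, and leave the teaspoon, garlic, pepper mill and salt shaker where they are.

Things in the scene. Friction and masses are not known exactly. Their poses are not given: they have to be found in the camera images.
- carousel_base: Fixed dark wooden base tray of the carousel, 268 x 190 x 12 mm. Origin on the worktop under the turning axis, z up. Its -x side is its front, with the spoon rest: a trough along y, 140 mm in front of the axis, its outer lip 167 mm in front of the axis and 20 mm high. The middle of the front is the line from the axis along this frame's -x.
- carousel (a joint): Turn of the round carousel tray about its vertical axis, rad, 0 at the start, growing anticlockwise seen from above; no stops or detents, friction only 0.015 N m. Tray 230 mm across, top 28 mm above the worktop; five seats 72 degrees apart, centres 85 mm from the axis: steel cups 48 mm inside, 57 mm outside, 18 mm high. The jars stand loose in four of them, lid tops 133 mm above the worktop.
- carousel_handle: Flat upright wooden grip on top of the carousel's centre post, turning with the tray: 56 mm long along its x, 14 mm thick along its y, 34 mm high. Origin at its middle, on the turning axis, 180 mm above the worktop; the post below it is 10 mm across there. Pinch it from above across its 14 mm thickness.
- empty_seat (a point): Centre of the floor of the empty seat, 28 mm above the worktop; turns with the carousel, its x axis points from the seat to the turning axis, z up. Cup 48 mm inside diameter, its rim 18 mm above this point.
- jar_yellow: Glass spice jar, 41 mm across and 105 mm tall, with a dark screw lid 40 mm across (top 21 mm), a 30 mm round yellow sticker on top of the lid; about 0.11 kg. Origin at the centre of its underside, z up. It stands on the chopping board.
- jar_red: Glass spice jar, 41 mm across and 105 mm tall, with a dark screw lid 40 mm across (top 21 mm), a 30 mm round red sticker on top of the lid; about 0.11 kg. Origin at the centre of its underside, z up. It stands in a seat of the carousel.
- jar_blue: Glass spice jar, 41 mm across and 105 mm tall, with a dark screw lid 40 mm across (top 21 mm), a 30 mm round blue sticker on top of the lid; about 0.11 kg. Origin at the centre of its underside, z up. It stands in a seat of the carousel.
- jar_green: Glass spice jar, 41 mm across and 105 mm tall, with a dark screw lid 40 mm across (top 21 mm), a 30 mm round green sticker on top of the lid; about 0.11 kg. Origin at the centre of its underside, z up. It stands in a seat of the carousel.
- jar_white: Glass spice jar, 41 mm across and 105 mm tall, with a dark screw lid 40 mm across (top 21 mm), a 30 mm round white sticker on top of the lid; about 0.11 kg. Origin at the centre of its underside, z up. It stands in a seat of the carousel.
- board: Fixed light wooden chopping board, 300 x 230 x 20 mm, lying on the worktop with its long side along its x. Origin at the centre of its underside.
- teaspoon: Steel teaspoon, 137 x 28 x 13 mm, lying in the spoon rest. Leave it.
- garlic_bulb: Garlic bulb, 56 mm, on the chopping board. Leave it. Origin at the centre of its underside.
- pepper_mill: Dark wooden pepper mill, 58 mm across, 170 mm tall, on the worktop. Leave it. Origin at the centre of its underside.
- salt_shaker: Glass salt shaker with grey cap, 44 mm across, 90 mm tall, on the worktop. Leave it. Origin at the centre of its underside.
There are look-alikes about, which are no part of the job. What is shaped like the jar_green but orange or purple is not meant. What is shaped like the jar_yellow but orange or purple is not meant.

How it is judged:
By the outcome, as a careful person would: the job done as asked, in the order asked, and still so for the second after the job is handed in, while the arm keeps its last pose, push and grip.
It also fails if it takes over 64 s, if anything falls off the work surface, if the arm or the gripper's body presses on something with over 40 N, if the wrist force passes 120 N, or if a joint passes its speed limit or range.

### The arm

A 7-joint arm with a two-finger parallel gripper is mounted at the origin on a cart in front of the work surface, level with it; the furniture and walls round the work are solid. World frame = base frame: x ahead of the robot, y to its left, z up, the work surface at z = 0. Lengths are in m, angles in rad, forces in N, time in s.
With the tool pointing down it reaches from about 0.4 to 0.875 m from the base axis. Payload 6.5 kg.
Tool frame: the origin (TCP) lies midway between the tips of the shut fingers; the grasp point (between the pads) lies arm.pinch_z behind it (arm.pinch_z is the distance from the TCP to the grasp point, in m); z points along the fingers, y is the line along which they close (so a half turn about z gives the same grasp; the last joint's range is limited). The gripper opens to 85 mm and grips with 20 to 120 N. Pads are 22 mm wide; open, the fingers measure 114 mm over their backs; the gripper's body (76 mm by 85 mm) begins 54 mm behind the grasp point. The pads swing forward as they close: fully open they stand 13 mm farther back than shut.
Start: joints at [1.233, 0.536, -0.004, 1.538, 0.003, 1.067, -0.071], TCP at [0.174, -0.626, 0.231] pointing down, gripper open.
Joint ranges: [-2.7, 2.7], [-0.37, 2.16], [-1.27, 1.26], [0.24, 2.4], [-1.31, 4.45], [0.19, 1.91], [-2.76, 2.76]. Speed limits (rad/s): [2.39, 2.39, 3.14, 3.14, 3.14, 3.14, 3.14].

### API

Orientations are given as a unit quaternion [x, y, z, w].
In Python, from plant import arm, vision, nets gives the robot as it stands.
- The arm moves only by the tool send_rows, never from a script. Its argument "plan" is a list of rows, each a list of 2 entries, a list of its own where there are three numbers: the shift along the tool's x, y, z in mm, then the turn about the tool's z in degrees. A call has 1 to 12 rows; each row is the pose to reach, as a shift and turn from the pose commanded when the call began, along the tool's axes at that moment; what a row does not reach only later rows make up. A row lasts 1/8 s, in which the tool goes at most 62.5 mm and 10.7 degrees, less where a joint would pass 70% of its speed; a pose out of reach is approached as far as the arm can. A call with a gripper value outside its range is refused whole. "fingers" is the closure, from -1 (fully open) to 1 (shut), set as the call begins (left out, the last holds). The fingers move at their own pace and stop on an object; "squeeze" is the grip in N (left out, the last holds). Time passes only in rows, so rows that repeat a pose let the fingers close. It gives the time, the measured TCP pose, the force, the opening and the grip force at its end, in the units of the state.
- arm.sense(): the state, without advancing time (a new reading comes with each control period).
- vision.read_camera(name): name is "side" or "top"; returns the picture (384x512x3 uint8, red, green, blue); there is no depth.
- vision.calibration(name): a dict with "fx", "fy", "cx", "cy" (pixels), "R" (3x3) and "t" (3): a world point X has camera coordinates R X + t. Camera axes: x right, y down, z forward; pixel columns grow to the right and rows downward; lengths in m; the calibration is good to about 2 mm. A picture is of the moment at which its call begins. calibration takes no time and is no camera call.
- arm.hand_in(): hands the job in; it is judged then, once.
Trained networks look in the newest picture that a camera, given by its name, has taken for a name from the list of things; names that differ only in an ending like _2 or _b are one class to them, and where a whole thing is asked for, a point or a joint stands for the part that bears it (a point fixed in the world has none). Each returns a list of dicts, best first, with "p" (0 to 1); they miss things now and then, are a little off and sometimes report something else, mostly with a low value. They report only what shows in the picture. A call takes as long as a camera call. They do not tell look-alikes from the thing itself.
- nets.boxes_of(camera, label): "point" ([x, y, z] in m, in world coordinates, good to about 4 mm: the middle of the surface that is visible of it).
- nets.silhouettes(camera, label): "pixels" (384x512 bool, what is visible of it).
- nets.landmark_of(camera, label): "point" ([x, y, z] in m, in world coordinates, good to about 4 mm: a listed point, or the origin of a listed thing).
The state is a dict: "time_s": time; "joints": joint angles; "qd": joint speeds; "tau": joint torques, N m; "position": TCP position; "tool_rot": TCP orientation; "wrist_force": force on the tool from outside, world axes, zero at the start; "wrist_torque": the same for the moment, N m; "width": opening from 0.0 (shut) to 1.0 (fully open); "grasp_force": force on a finger pad.
Only numpy, scipy, OpenCV 4.12 (cv2) and the standard library are available. Lean on these libraries where they do the work, as an engineer would, in place of code of your own. Each camera call takes 0.05 s, during which the arm holds its last target. There are 200 camera calls.

## Working session

There is one attempt and no reset: what is moved stays moved. The work goes in short steps, Python scripts to look and compute and a tool call to move; the robot and the scene stay as the last step left them, time stands still between calls to the robot, and variables do not carry over. Pictures are saved under pics/ and viewed, at most 10 in all, crops included, and the job is handed in when it is done.

Besides the shell and the picture viewer there is one more tool, called after "Request:" by a JSON object that holds its "op" and its "data". send_rows: Moves the arm, as the interface text tells. Its arguments: {"type":"object","properties":{"plan":{"type":"array","items":{"type":"array"}},"fingers":{"type":"number"},"squeeze":{"type":"number"}},"required":["plan"]}

```bash
mkdir -p pics; python3 - <<'E'
from plant import arm, vision, nets
import cv2, numpy as np
for c in ("top","side"):
    im=vision.read_camera(c); cv2.imwrite(f"pics/{c}0.png",im[:,:,::-1])
    for l in ["jar_yellow","jar_red","jar_blue","empty_seat","carousel_handle","carousel_base"]:
        print(c,l,[(np.round(d["point"],3).tolist(),round(d["p"],2)) for d in nets.landmark_of(c,l)][:7])
s=arm.sense(); print(s, arm.pinch_z)
E
```

```text
top jar_yellow [([0.438, -0.167, 0.023], 0.85), ([0.34, -0.417, 0.0], 0.8), ([0.338, -0.507, -0.004], 0.55)]
top jar_red [([0.533, 0.262, 0.028], 0.72)]
top jar_blue [([0.448, 0.206, 0.026], 0.53)]
top empty_seat [([0.467, 0.114, 0.026], 0.92)]
top carousel_handle [([0.569, 0.1, 0.028], 0.55), ([0.522, 0.174, 0.18], 0.51)]
top carousel_base [([0.774, -0.0, -0.003], 0.5)]
side jar_yellow [([0.339, -0.509, -0.004], 0.78), ([0.338, -0.42, 0.002], 0.76), ([0.442, -0.169, 0.02], 0.64), ([0.612, 0.191, 0.027], 0.43)]
side jar_red [([0.537, 0.256, 0.028], 0.64), ([0.571, 0.1, 0.028], 0.2)]
side jar_blue []
side empty_seat [([0.471, 0.11, 0.028], 0.89), ([0.612, -0.249, 0.02], 0.17)]
side carousel_handle [([0.525, 0.174, 0.181], 0.41)]
side carousel_base [([0.526, 0.171, 0.182], 0.33)]
{'time_s': 0.7, 'joints': array([ 1.23278311,  0.53642364, -0.00434398,  1.53787124,  0.0025926 ,
        1.06726404, -0.07118423]), 'qd': array([-0.00020973, -0.00068234,  0.00172205, -0.00178122, -0.00130095,
        0.00118109, -0.00108531]), 'tau': array([-1.39642807e-04, -5.83202827e+01,  1.04797538e+00, -2.59393841e+01,
        1.25384165e-02,  1.87848993e-03, -5.41404617e-06]), 'position': array([ 0.17448678, -0.6261619 ,  0.23128632]), 'tool_rot': array([ 9.90778868e-01,  1.35488867e-01, -2.08290708e-05,  2.44233145e-05]), 'wrist_force': array([0.07083798, 0.73910033, 0.4878447 ]), 'wrist_torque': array([ 0.0049509 ,  0.04435058, -0.03252603]), 'grasp_force': 0.0, 'width': 0.9984529061159535} 0.0187
```

View pics/top0.png

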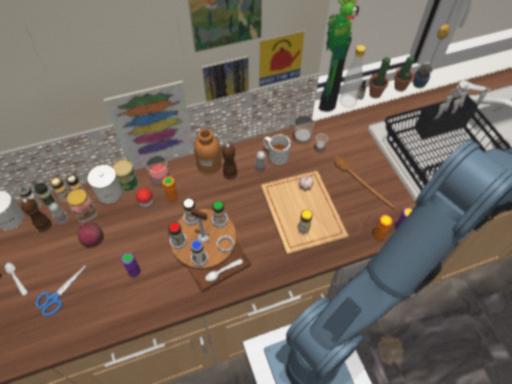

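View pics/side0.png

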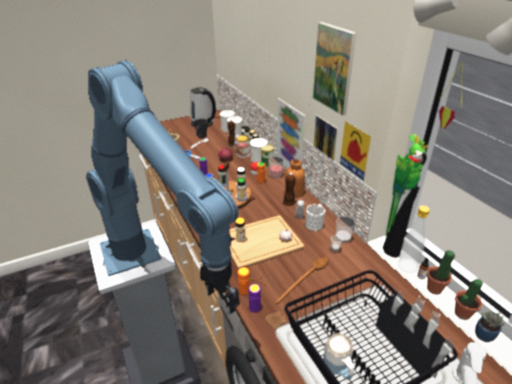

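The top view shows the yellow jar on the board at about (306,215) and the orange and purple look-alikes beside the arm. The carousel is at about (203,230): red (176,228), white (188,204), green (219,207), blue (197,246), with the empty cup at (226,243). In the side view the carousel is partly hidden. Next I'll rectify the carousel area.

```bash
cat > h.py <<'E'
import numpy as np, cv2
from plant import arm, vision, nets
def proj(c,X):
    k=vision.calibration(c); P=np.atleast_2d(X)@np.array(k["R"]).T+np.array(k["t"])
    return np.c_[k["fx"]*P[:,0]/P[:,2]+k["cx"],k["fy"]*P[:,1]/P[:,2]+k["cy"]]
def rect(c,im,z,x0,y0,w,px):
    # output: up=+x, left=+y ; x0,y0 = centre
    C=[(x0+w/2,y0+w/2),(x0+w/2,y0-w/2),(x0-w/2,y0-w/2),(x0-w/2,y0+w/2)]
    src=proj(c,[(a,b,z) for a,b in C]).astype(np.float32)
    H=cv2.getPerspectiveTransform(src,np.float32([[0,0],[px,0],[px,px],[0,px]]))
    return cv2.warpPerspective(im,H,(px,px),flags=cv2.INTER_CUBIC)
def back(c,uv,z):
    k=vision.calibration(c);R=np.array(k["R"]);o=-R.T@np.array(k["t"])
    uv=np.atleast_2d(uv).astype(float)
    d=np.c_[(uv[:,0]-k["cx"])/k["fx"],(uv[:,1]-k["cy"])/k["fy"],np.ones(len(uv))]@R
    return o+d*((z-o[2])/d[:,2])[:,None]
E
python3 - <<'E'
from h import *
im=vision.read_camera("top")
a=rect("top",im,0.012,0.50,0.15,0.36,400); b=rect("top",im,0.19,0.52,0.174,0.3,400)
cv2.imwrite("pics/r1.png",np.hstack([a,b])[:,:,::-1])
for l in ["jar_yellow","jar_red","jar_blue","jar_green","jar_white","empty_seat","carousel_handle","carousel_base","teaspoon","board","carousel","garlic_bulb"]:
  for c in ("top","side"):
    if c=="side": vision.read_camera("side") if l=="jar_yellow" else 0
    print(c,l,[(np.round(d["point"],3).tolist(),round(d["p"],2)) for d in nets.landmark_of(c,l)][:5])
for l,z in [("carousel_handle",.19),("carousel_base",.012),("teaspoon",.015)]:
    for d in nets.silhouettes("top",l)[:2]:
        m=d["pixels"]; v,u=np.nonzero(m); W=back("top",np.c_[u,v],z)[:,:2]
        w,V=np.linalg.eigh(np.cov(W.T)); print(l,d["p"],m.sum(),W.mean(0).round(3),np.degrees(np.arctan2(V[1,1],V[0,1])).round(1),np.sqrt(w).round(4))
E
```

```text
top jar_yellow [([0.448, 0.21, 0.028], 0.73), ([0.526, 0.174, 0.18], 0.68), ([0.438, -0.17, 0.022], 0.64), ([0.336, -0.508, 0.001], 0.62), ([0.34, -0.417, 0.002], 0.55)]
side jar_yellow [([0.336, -0.418, 0.0], 0.81), ([0.442, -0.167, 0.017], 0.66), ([0.338, -0.508, -0.003], 0.55)]
top jar_red [([0.537, 0.262, 0.03], 0.63)]
side jar_red [([0.537, 0.258, 0.028], 0.53)]
top jar_blue [([0.451, 0.208, 0.027], 0.71)]
side jar_blue []
top jar_green [([0.746, 0.235, 0.002], 0.81), ([0.567, 0.1, 0.029], 0.56), ([0.492, 0.426, 0.003], 0.52)]
side jar_green [([0.57, 0.103, 0.032], 0.71), ([0.745, 0.235, -0.0], 0.64), ([0.492, 0.428, 0.001], 0.61), ([0.762, -0.123, -0.001], 0.28)]
top jar_white [([0.608, 0.193, 0.028], 0.56)]
side jar_white [([0.61, 0.192, 0.027], 0.46)]
top empty_seat [([0.451, 0.206, 0.029], 0.37)]
side empty_seat [([0.47, 0.112, 0.028], 0.92)]
top carousel_handle [([0.526, 0.174, 0.179], 0.64)]
side carousel_handle [([0.441, -0.168, 0.021], 0.51), ([0.525, 0.174, 0.175], 0.47)]
top carousel_base []
side carousel_base []
top teaspoon [([0.388, 0.14, 0.014], 0.62)]
side teaspoon []
top board [([0.521, -0.199, -0.001], 0.87)]
side board [([0.517, -0.2, 0.005], 0.88)]Traceback (most recent call last):
  File "<stdin>", line 8, in <module>
ValueError: it knows: board, carousel_base, carousel_handle, empty_seat, garlic_bulb, jar_blue, jar_green, jar_red, jar_white, jar_yellow, pepper_mill, salt_shaker, teaspoon
```

View pics/r1.png

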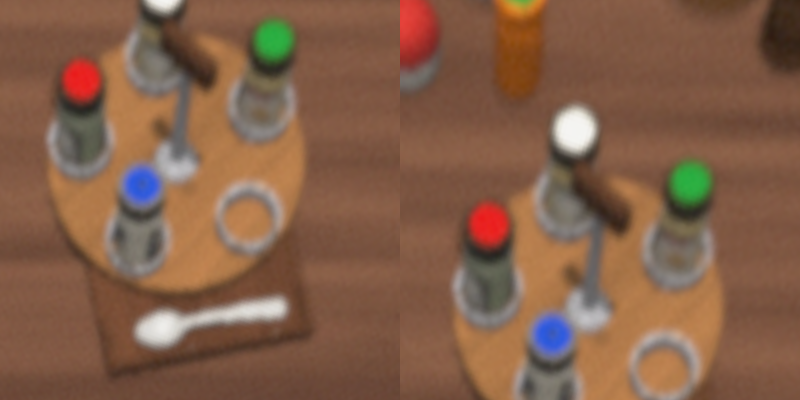

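The rectified view shows the base front corners at (112,375) and (311,333), which puts the base yaw at about 12°. The handle runs (578,170)–(622,222), at roughly 40–45°. Red stands near 84°, so the carousel needs about +108°. I'll refine these with sticker centroids.

```bash
python3 - <<'E'
from h import *
from scipy.optimize import least_squares
im=vision.read_camera("top"); side=vision.read_camera("side")
hsv=cv2.cvtColor(im,cv2.COLOR_RGB2HSV).astype(int)
g={"red":(.537,.26,.133),"blue":(.45,.208,.133),"green":(.569,.101,.133),"white":(.61,.192,.133),"yellow":(.44,-.168,.125)}
hue={"red":0,"blue":115,"green":65,"yellow":28}
P={}
for n,X in g.items():
    u,v=proj("top",X)[0]; yy,xx=np.mgrid[:384,:512]; near=np.hypot(xx-u,yy-v)<9
    H,S,V=hsv[...,0],hsv[...,1],hsv[...,2]
    if n=="white": w=np.clip(V-150,0,60)*(S<60)
    else: w=np.clip(S-120,0,80)*(np.minimum(abs(H-hue[n]),180-abs(H-hue[n]))<10)*(V>90)
    w=w*near; c=np.array([(w*xx).sum(),(w*yy).sum()])/w.sum()
    P[n]=back("top",c,X[2])[0][:2]; print(n,(w>0).sum(),c.round(1),P[n].round(4))
ang={"red":-144,"blue":-72,"green":72,"white":144}
r=least_squares(lambda p:np.concatenate([P[n]-(p[:2]+.085*np.array([np.cos(p[2]+np.radians(a)),np.sin(p[2]+np.radians(a))])) for n,a in ang.items()]),[.524,.174,np.radians(228)])
p=r.x; print("axis",p[:2],"empty ang",np.degrees(p[2]),"res mm",(r.fun*1e3).round(1),"seat",p[:2]+.085*np.array([np.cos(p[2]),np.sin(p[2])]))
for l,z in [("carousel_handle",.19),("carousel_base",.012),("empty_seat",.046)]:
    for d in nets.silhouettes("top",l)[:2]:
        m=d["pixels"]; v,u=np.nonzero(m); W=back("top",np.c_[u,v],z)[:,:2]
        w,V=np.linalg.eigh(np.cov(W.T)); print(l,round(d["p"],2),m.sum(),W.mean(0).round(3),np.degrees(np.arctan2(V[1,1],V[0,1])).round(1),np.sqrt(w).round(4))
        if l=="carousel_handle" and d["p"]>.3:
            m0=m
            def mask(a,cx,cy):
                R=np.array([[np.cos(a),-np.sin(a)],[np.sin(a),np.cos(a)]])
                pts=[(*(R@[sx*.028,sy*.007]+[cx,cy]),zz) for sx in(-1,1) for sy in(-1,1) for zz in(.163,.197)]
                q=cv2.convexHull((proj("top",pts)*8).astype(np.float32)).astype(np.int32)
                k=np.zeros((384*8,512*8),np.uint8); cv2.fillConvexPoly(k,q,1)
                return cv2.resize(k.astype(np.float32),(512,384),interpolation=cv2.INTER_AREA)
            best=[]
            for A in range(0,180,3):
                k=mask(np.radians(A),.5245,.174); best.append((np.minimum(k,m).sum()/np.maximum(k,m).sum(),A))
            print(sorted(best)[-5:])
# spot dark wood handle pixels check
E
```

```text
red 103 [174.  226.6] [0.5362 0.2573]
blue 57 [196.  244.6] [0.4491 0.2078]
green 50 [217.7 204.9] [0.5682 0.0991]
white 75 [188.1 202.5] [0.6104 0.1899]
yellow 91 [306.3 214.4] [ 0.4381 -0.1689]
axis [0.52665181 0.17285881] empty ang 227.55445886992737 res mm [-0.  -0.  -0.1 -0.2 -0.3  0.2  0.5  0. ] seat [0.46928624 0.11013568]
carousel_handle 0.46 130 [0.518 0.174] -137.5 [0.0075 0.0165]
[(np.float32(0.7549056), 51), (np.float32(0.76257145), 39), (np.float32(0.7755658), 48), (np.float32(0.78095055), 42), (np.float32(0.7833254), 45)]
carousel_base 0.79 962 [0.395 0.147] 100.3 [0.0245 0.0611]
carousel_base 0.57 137 [0.629 0.163] -139.4 [0.0089 0.0189]
empty_seat 0.87 2480 [0.506 0.168] -174.2 [0.0549 0.058 ]
```

Request:
{"op": "send_rows", "data": {"plan": [[[11,-11,0],-1],[[38,-37,0],-3],[[76,-74,0],-6],[[113,-111,0],-10],[[155,-152,0],-13],[[197,-192,0],-17],[[238,-233,0],-20],[[280,-274,0],-24],[[318,-311,0],-27],[[348,-340,0],-29],[[367,-359,0],-31],[[378,-370,0],-32]], "fingers": -1}}

```text
time_s: 3.55
position: [0.4396, -0.1661, 0.2314]
tool_rot: [0.914, 0.405, 0.0, 0.0]
wrist_force: [-0.1, 0.1, 0.3]
width: 1.001
grasp_force: 0.0
```

```bash
cat >> h.py <<'E'
from scipy.spatial.transform import Rotation as Ro
def go(x,y,z,ya=None):
    s=arm.sense(); R=Ro.from_quat(s["tool_rot"]).as_matrix()
    a=np.degrees(np.arctan2(R[1,1],R[0,1])); d=R.T@(np.array([x,y,z])-s["position"])*1000
    print("t",round(s["time_s"],2),"pos",s["position"].round(4),"yang",a.round(1),"w",round(s["width"],3),"gf",round(s["grasp_force"],1),"F",s["wrist_force"].round(1),"T",s["wrist_torque"].round(2),"j",s["joints"].round(2))
    print("shift",d.round(1),"turn",None if ya is None else round(-(ya-a),1), "Rz",R[:,2].round(3))
E
python3 -c "
from h import *
go(.439,-.1685,.088,-42.5)"
```

```text
t 3.55 pos [ 0.4396 -0.1661  0.2314] yang -42.2 w 1.001 gf 0.0 F [-0.1  0.1  0.3] T [-0.02 -0.    0.  ] j [ 0.58  0.25 -0.36  1.98  0.11  0.93 -0.58]
shift [ -2.2   1.2 143.4] turn 0.3 Rz [ 0.  0. -1.]
```

Request:
{"op": "send_rows", "data": {"plan": [[[0,0,20],0],[[0,0,55],0],[[0,0,90],0],[[0,0,120],0],[[0,0,136],0],[[0,0,143],0],[[0,0,143],0]]}}

```text
time_s: 4.42
position: [0.4395, -0.1684, 0.0886]
tool_rot: [0.915, 0.403, 0.0, 0.0]
wrist_force: [0.6, -0.5, -0.4]
width: 1.002
grasp_force: 0.0
```

Request:
{"op": "send_rows", "data": {"plan": [[[0,0,0],0],[[0,0,0],0],[[0,0,0],0],[[0,0,0],0],[[0,0,0],0],[[0,0,0],0]], "fingers": 1, "squeeze": 30}}

```text
time_s: 5.18
position: [0.4398, -0.1684, 0.0889]
tool_rot: [0.915, 0.403, 0.0, 0.0]
wrist_force: [-0.5, -0.2, 6.5]
width: 0.47
grasp_force: 29.9
```

```bash
python3 -c "
from h import *
go(.4692,.1102,.196,-42.5)"
```

```text
t 5.17 pos [ 0.4398 -0.1684  0.0889] yang -42.4 w 0.47 gf 29.9 F [-0.5 -0.2  6.5] T [ 0.04  0.3  -0.02] j [ 0.51  0.48 -0.3   2.09  0.24  0.6  -0.69]
shift [ 225.5 -166.2 -107.2] turn 0.1 Rz [ 0.001 -0.001 -1.   ]
```

Request:
{"op": "send_rows", "data": {"plan": [[[0,0,-10],0],[[0,0,-35],0],[[0,0,-65],0],[[0,0,-90],0],[[0,0,-100],0],[[0,0,-100],0]]}}

```text
time_s: 5.92
position: [0.4394, -0.1683, 0.1885]
tool_rot: [0.915, 0.403, 0.0, 0.0]
wrist_force: [0.6, -0.3, -2.2]
width: 0.464
grasp_force: 30.7
```

Request:
{"op": "send_rows", "data": {"plan": [[[7,-5,0],0],[[23,-17,0],0],[[50,-37,0],0],[[81,-60,0],0],[[113,-83,0],0],[[145,-107,0],0],[[176,-130,0],0],[[203,-149,0],0],[[219,-161,0],0],[[226,-166,0],0],[[226,-166,0],0],[[226,-166,0],0]]}}

```text
time_s: 7.42
position: [0.469, 0.1095, 0.188]
tool_rot: [0.915, 0.403, -0.0, 0.0]
wrist_force: [-0.2, -0.6, -2.1]
width: 0.47
grasp_force: 30.7
```

```bash
python3 - <<'E'
from h import *
go(.4692,.1102,.15,-42.5)
im=vision.read_camera("top"); side=vision.read_camera("side")
for c in ("top","side"):
  for l in ("jar_yellow","empty_seat"):
    print(c,l,[(np.round(d["point"],3).tolist(),round(d["p"],2)) for d in nets.landmark_of(c,l)][:6])
u,v=proj("side",(.47,.11,.1))[0].astype(int); print(u,v)
a=cv2.resize(side[v-45:v+45,u-45:u+45],(400,400),interpolation=2)
u,v=proj("top",(.47,.11,.1))[0].astype(int)
b=cv2.resize(im[v-45:v+45,u-45:u+45],(400,400),interpolation=2)
cv2.imwrite("pics/c1.png",np.hstack([a,b])[:,:,::-1])
E
```

```text
t 7.42 pos [0.469  0.1095 0.188 ] yang -42.5 w 0.47 gf 30.7 F [-0.2 -0.6 -2.1] T [-0.02  0.01  0.03] j [ 0.07  0.35 -0.47  1.99  0.21  0.85 -1.26]
shift [ 0.7 -0.3 38. ] turn -0.0 Rz [-0.001 -0.001 -1.   ]
top jar_yellow [([0.47, 0.108, 0.119], 0.68), ([0.335, -0.507, -0.002], 0.6), ([0.337, -0.415, 0.002], 0.59)]
top empty_seat [([0.468, 0.113, 0.026], 0.58)]
side jar_yellow [([0.337, -0.506, -0.002], 0.75), ([0.472, 0.11, 0.118], 0.67), ([0.337, -0.419, 0.002], 0.63)]
side empty_seat [([0.468, 0.111, 0.032], 0.69), ([0.519, -0.202, 0.0], 0.36)]
220 190
```

View pics/c1.png

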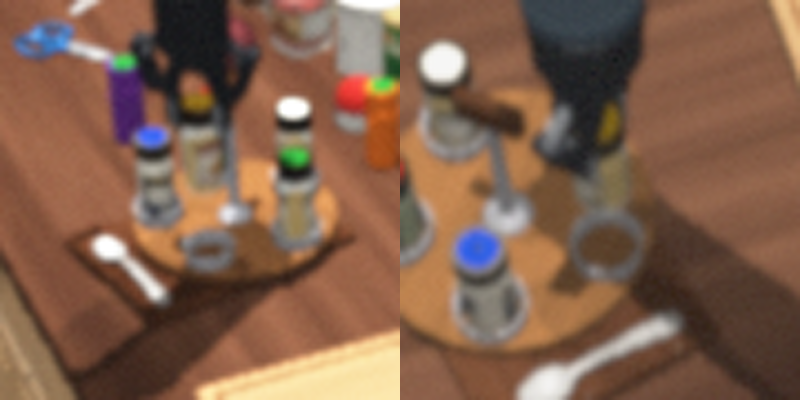

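The jar hangs straight above the empty cup (right crop: jar about (612,160), cup (608,240)). I'll lower it and watch the force.

Request:
{"op": "send_rows", "data": {"plan": [[[1,0,10],0],[[1,0,28],0],[[1,0,46],0],[[1,0,58],0],[[1,0,65],0],[[1,0,69],0],[[1,0,73],0],[[1,0,77],0],[[1,0,80],0],[[1,0,80],0]]}}

```text
time_s: 8.98
position: [0.4698, 0.1113, 0.1081]
tool_rot: [0.915, 0.403, -0.0, -0.0]
wrist_force: [0.4, -0.3, -1.3]
width: 0.471
grasp_force: 30.7
```

```bash
python3 -c "
from h import *
go(.4692,.1102,.0966,-42.5)"
```

```text
t 8.97 pos [0.4698 0.1113 0.1081] yang -42.4 w 0.471 gf 30.7 F [ 0.4 -0.3 -1.3] T [ 0.02  0.03 -0.04] j [ 0.02  0.48 -0.42  2.04  0.31  0.68 -1.34]
shift [-1.2  0.3 11.5] turn 0.1 Rz [-0. -0. -1.]
```

In the cup with no contact force. I'll lower the last 11 mm.

Request:
{"op": "send_rows", "data": {"plan": [[[0,0,3],0],[[0,0,6],0],[[0,0,9],0],[[0,0,10.5],0],[[0,0,11],0],[[0,0,11],0]]}}

```text
time_s: 9.72
position: [0.4699, 0.1114, 0.0973]
tool_rot: [0.915, 0.403, 0.0, -0.0]
wrist_force: [-0.0, 0.9, -1.3]
width: 0.469
grasp_force: 30.7
```

```bash
python3 -c "
from h import *
go(.4692,.1102,.0966,-42.5)"
```

```text
t 9.72 pos [0.4699 0.1114 0.0973] yang -42.4 w 0.469 gf 30.7 F [-0.   0.9 -1.3] T [-0.04  0.    0.02] j [ 0.01  0.5  -0.41  2.05  0.32  0.65 -1.36]
shift [-1.3  0.3  0.7] turn 0.1 Rz [-0.  0. -1.]
```

Request:
{"op": "send_rows", "data": {"plan": [[[0,0,0.5],0],[[0,0,1],0],[[0,0,1.5],0],[[0,0,1.5],0]]}}

```text
time_s: 10.22
position: [0.4704, 0.1114, 0.0969]
tool_rot: [0.915, 0.403, 0.0, 0.0]
wrist_force: [-3.0, -1.3, 12.8]
width: 0.467
grasp_force: 32.1
```

Request:
{"op": "send_rows", "data": {"plan": [[[0,0,-0.5],0],[[0,0,-0.5],0],[[0,0,-0.5],0],[[0,0,-0.5],0],[[0,0,-0.5],0]], "fingers": -1}}

```text
time_s: 10.85
position: [0.4698, 0.1113, 0.0962]
tool_rot: [0.915, 0.403, -0.0, -0.0]
wrist_force: [0.0, -0.1, -0.0]
width: 0.999
grasp_force: 0.0
```

Request:
{"op": "send_rows", "data": {"plan": [[[0,0,-5],0],[[0,0,-20],0],[[0,0,-50],0],[[0,0,-90],0],[[0,0,-125],0],[[0,0,-150],0],[[0,0,-160],0],[[0,0,-160],0]]}}

```text
time_s: 11.85
position: [0.4701, 0.1113, 0.2568]
tool_rot: [0.915, 0.403, 0.001, 0.0]
wrist_force: [-0.5, 0.1, -0.3]
width: 1.0
grasp_force: 0.0
```

```bash
python3 - <<'E'
from h import *
go(.5265,.173,.26,-43.5)
im=vision.read_camera("top"); side=vision.read_camera("side")
for c in ("top","side"):
  for l in ("jar_yellow","carousel_handle","jar_red","jar_blue"):
    print(c,l,[(np.round(d["point"],3).tolist(),round(d["p"],2)) for d in nets.landmark_of(c,l)][:6])
u,v=proj("side",(.5,.14,.1))[0].astype(int)
a=cv2.resize(side[v-45:v+45,u-45:u+45],(400,400),interpolation=2)
u,v=proj("top",(.5,.14,.1))[0].astype(int)
b=cv2.resize(im[v-45:v+45,u-45:u+45],(400,400),interpolation=2)
cv2.imwrite("pics/c2.png",np.hstack([a,b])[:,:,::-1])
E
```

```text
t 11.85 pos [0.4701 0.1113 0.2568] yang -42.4 w 1.0 gf 0.0 F [-0.5  0.1 -0.3] T [-0.02 -0.01 -0.02] j [ 0.11  0.26 -0.5   1.92  0.15  1.   -1.21]
shift [83.6  0.  -3.1] turn 1.1 Rz [ 0.001  0.    -1.   ]
top jar_yellow [([0.339, -0.419, 0.003], 0.84), ([0.468, 0.11, 0.029], 0.69), ([0.469, 0.112, 0.027], 0.57), ([0.338, -0.507, 0.001], 0.5)]
top carousel_handle [([0.77, 0.002, 0.001], 0.74), ([0.524, 0.176, 0.18], 0.7), ([0.535, 0.26, 0.027], 0.63), ([0.764, -0.12, 0.003], 0.29)]
top jar_red []
top jar_blue [([0.449, 0.204, 0.03], 0.79)]
side jar_yellow [([0.335, -0.507, -0.001], 0.81), ([0.332, -0.419, -0.001], 0.68), ([0.475, 0.11, 0.026], 0.46), ([0.763, -0.122, 0.0], 0.37)]
side carousel_handle [([0.527, 0.175, 0.18], 0.55)]
side jar_red [([0.536, 0.258, 0.03], 0.4)]
side jar_blue [([0.451, 0.209, 0.03], 0.49)]
```

View pics/c2.png

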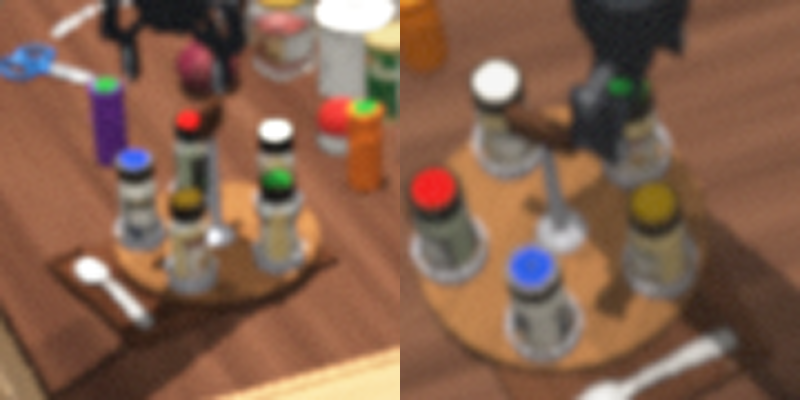

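Yellow stands upright in its seat: (652,205) in the right crop, with the handle at (540,130). Next is the handle.

Request:
{"op": "send_rows", "data": {"plan": [[[8,0,0],0],[[30,0,0],0.5],[[55,0,0],1],[[75,0,0],1],[[83.5,0,0],1],[[83.5,0,20],1],[[83.5,0,50],1],[[83.5,0,75],1],[[83.5,0,88],1],[[83.5,0,91],1],[[83.5,0,91],1]]}}

```text
time_s: 13.72
position: [0.5267, 0.1731, 0.1659]
tool_rot: [0.919, 0.395, 0.0, 0.0]
wrist_force: [0.2, -0.4, 1.2]
width: 0.999
grasp_force: 0.0
```

Request:
{"op": "send_rows", "data": {"plan": [[[0,0,0],0],[[0,0,0],0],[[0,0,0],0],[[0,0,0],0],[[0,0,0],0],[[0,0,0],0],[[0,0,0],0],[[0,0,0],0]], "fingers": 1, "squeeze": 30}}

```text
time_s: 14.72
position: [0.5261, 0.1731, 0.1655]
tool_rot: [0.919, 0.395, -0.0, -0.0]
wrist_force: [-3.1, -0.5, 5.0]
width: 0.16
grasp_force: 30.2
```

```bash
python3 - <<'E'
from h import *
go(.5265,.173,.166,-43.5)
im=vision.read_camera("top")
cv2.imwrite("pics/r3.png",np.hstack([rect("top",im,.133,.527,.173,.3,400),rect("top",im,0.012,0.40,0.15,0.2,400)])[:,:,::-1])
E
```

```text
t 14.72 pos [0.5261 0.1731 0.1655] yang -43.4 w 0.16 gf 30.2 F [-3.1 -0.5  5. ] T [-0.01  0.55 -0.05] j [-0.04  0.5  -0.46  1.83  0.28  0.88 -1.4 ]
shift [ 0.2  0.4 -0.5] turn 0.1 Rz [-0. -0. -1.]
```

View pics/r3.png

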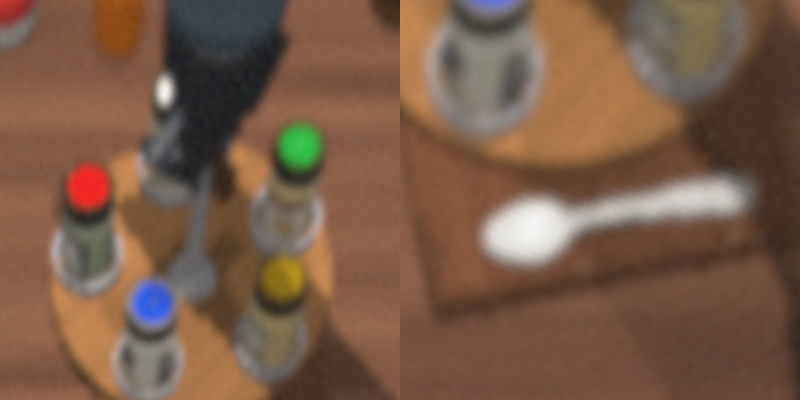

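Handle gripped at 13.6 mm. The close-up puts the front edge at (437,318)–(790,245), so the yaw is about 11.8°. Now I'll turn gently anticlockwise, which is a negative tool turn.

Request:
{"op": "send_rows", "data": {"plan": [[[0,0,0],-1],[[0,0,0],-3],[[0,0,0],-6],[[0,0,0],-9],[[0,0,0],-12],[[0,0,0],-15],[[0,0,0],-18],[[0,0,0],-21],[[0,0,0],-24],[[0,0,0],-27],[[0,0,0],-29],[[0,0,0],-30]]}}

```text
time_s: 16.27
position: [0.5267, 0.1728, 0.1655]
tool_rot: [0.785, 0.62, 0.0, 0.0]
wrist_force: [-0.4, -0.5, 4.6]
width: 0.161
grasp_force: 30.1
```

```bash
python3 - <<'E'
from h import *
go(.5265,.173,.166,64.9)
vision.read_camera("top")
for l in ("jar_red","jar_blue","jar_green","jar_yellow"): print([(np.round(d["point"],3).tolist(),round(d["p"],2)) for d in nets.landmark_of("top",l)][:5])
E
```

```text
t 16.27 pos [0.5267 0.1728 0.1655] yang -13.4 w 0.161 gf 30.1 F [-0.4 -0.5  4.6] T [-0.17  0.14 -0.04] j [ 0.04  0.53 -0.58  1.83  0.36  0.9  -0.94]
shift [ 0.2 -0.2 -0.5] turn -78.3 Rz [ 0.001  0.    -1.   ]
[([0.493, 0.256, 0.027], 0.6)]
[([0.442, 0.166, 0.028], 0.69)]
[([0.49, 0.427, -0.001], 0.7), ([0.74, 0.234, 0.002], 0.5), ([0.598, 0.13, 0.028], 0.44)]
[([0.338, -0.416, 0.001], 0.75), ([0.34, -0.508, -0.0], 0.71), ([0.508, 0.09, 0.032], 0.67)]
```

Request:
{"op": "send_rows", "data": {"plan": [[[0,0,0],-2],[[0,0,0],-5],[[0,0,0],-9],[[0,0,0],-13],[[0,0,0],-17],[[0,0,0],-21],[[0,0,0],-25],[[0,0,0],-29],[[0,0,0],-33],[[0,0,0],-36],[[0,0,0],-38],[[0,0,0],-39]]}}

```text
time_s: 18.02
position: [0.5275, 0.1729, 0.1655]
tool_rot: [0.533, 0.846, 0.001, 0.001]
wrist_force: [4.7, 0.0, 2.2]
width: 0.156
grasp_force: 29.7
```

Request:
{"op": "send_rows", "data": {"plan": [[[0,0,0],-2],[[0,0,0],-5],[[0,0,0],-9],[[0,0,0],-13],[[0,0,0],-17],[[0,0,0],-21],[[0,0,0],-25],[[0,0,0],-29],[[0,0,0],-33],[[0,0,0],-36],[[0,0,0],-38],[[0,0,0],-39]]}}

```text
time_s: 19.52
position: [0.5281, 0.1736, 0.1655]
tool_rot: [0.22, 0.976, 0.001, 0.001]
wrist_force: [9.6, 1.7, -2.1]
width: 0.16
grasp_force: 29.3
```

```bash
python3 - <<'E'
from h import *
go(.5265,.173,.166,64.9)
im=vision.read_camera("top"); vision.read_camera("side")
for c in("top","side"):
  for l in ("jar_red","jar_blue","jar_green","jar_yellow","jar_white","teaspoon"): print(c,l,[(np.round(d["point"],3).tolist(),round(d["p"],2)) for d in nets.landmark_of(c,l) if abs(d["point"][1]-.17)<.15 and d["point"][0]<.7][:3])
hsv=cv2.cvtColor(im,cv2.COLOR_RGB2HSV).astype(int);yy,xx=np.mgrid[:384,:512];A=np.array([.5267,.1729])
for n,h,off in (("red",0,0),("blue",115,72),("green",65,-144),("yellow",28,144)):
    th=np.radians(192+off); u,v=proj("top",(*(A+.085*np.array([np.cos(th),np.sin(th)])),.133))[0]
    H,S,V=hsv[...,0],hsv[...,1],hsv[...,2]; w=np.clip(S-120,0,80)*(np.minimum(abs(H-h),180-abs(H-h))<9)*(V>(90 if n!="yellow" else 60))*(np.hypot(xx-u,yy-v)<9)
    c=np.array([(w*xx).sum(),(w*yy).sum()])/w.sum(); P=back("top",c,.133)[0][:2]; d=P-A
    print(n,(w>0).sum(),P.round(4),"ang",np.degrees(np.arctan2(d[1],d[0])).round(1)%360,"minus off",(np.degrees(np.arctan2(d[1],d[0]))-off)%360,"r",np.hypot(*d).round(4))
cv2.imwrite("pics/r4.png",np.hstack([rect("top",im,.133,.527,.173,.3,400),rect("top",im,0.020,0.42,0.15,0.26,400)])[:,:,::-1])
# front edge: fit along expected lines at z=.02, contrast profile
g=cv2.GaussianBlur(cv2.cvtColor(im,cv2.COLOR_RGB2GRAY).astype(np.float32),(0,0),.6)
res=[]
for yaw in np.arange(6,18.1,.5):
    a=np.radians(yaw);X=np.array([np.cos(a),np.sin(a)]);Y=np.array([-X[1],X[0]])
    for dist in np.arange(.155,.180,.001):
        s=np.linspace(-.085,.085,80)
        f=lambda dd:[cv2.remap(g,q[:,:1].astype(np.float32),q[:,1:].astype(np.float32),1).mean() for q in [proj("top",np.c_[A-X*dd+s[:,None]*Y,np.full(80,.015)])]][0]
        res.append((f(dist+.004)-f(dist-.004),yaw,round(dist,3)))
print(sorted(res)[-6:])
E
```

```text
t 19.52 pos [0.5281 0.1736 0.1655] yang 64.6 w 0.16 gf 29.3 F [ 9.6  1.7 -2.1] T [ 0.2  -1.44 -0.05] j [ 0.26  0.63 -0.89  1.81  0.58  0.98  0.25]
shift [ 1.2 -1.2 -0.5] turn -0.3 Rz [ 0.003  0.002 -1.   ]
top jar_red [([0.446, 0.159, 0.031], 0.6)]
top jar_blue [([0.516, 0.087, 0.03], 0.63)]
top jar_green [([0.584, 0.235, 0.029], 0.77)]
top jar_yellow [([0.603, 0.14, 0.034], 0.39)]
top jar_white [([0.485, 0.248, 0.027], 0.73)]
top teaspoon [([0.39, 0.143, 0.014], 0.74), ([0.604, 0.138, 0.032], 0.71)]
side jar_red [([0.441, 0.155, 0.026], 0.59)]
side jar_blue [([0.519, 0.09, 0.029], 0.53)]
side jar_green [([0.586, 0.236, 0.03], 0.42)]
side jar_yellow [([0.606, 0.136, 0.027], 0.44)]
side jar_white [([0.488, 0.247, 0.028], 0.61)]
side teaspoon [([0.391, 0.143, 0.011], 0.58)]
red 95 [0.4432 0.1563] ang 191.3 minus off 191.2775130308563 r 0.0851
blue 44 [0.5159 0.0883] ang 262.7 minus off 190.73127888062186 r 0.0853
green 55 [0.5835 0.2345] ang 47.3 minus off 191.33735721805715 r 0.0838
yellow 0 [nan nan] ang nan minus off nan r nan
[(np.float32(19.400215), np.float64(11.5), np.float64(0.173)), (np.float32(19.487465), np.float64(10.5), np.float64(0.174)), (np.float32(19.570381), np.float64(12.5), np.float64(0.174)), (np.float32(19.899216), np.float64(11.0), np.float64(0.174)), (np.float32(19.952202), np.float64(12.0), np.float64(0.174)), (np.float32(20.063751), np.float64(11.5), np.float64(0.174))]<stdin>:10: RuntimeWarning: invalid value encountered in divide
```

View pics/r4.png

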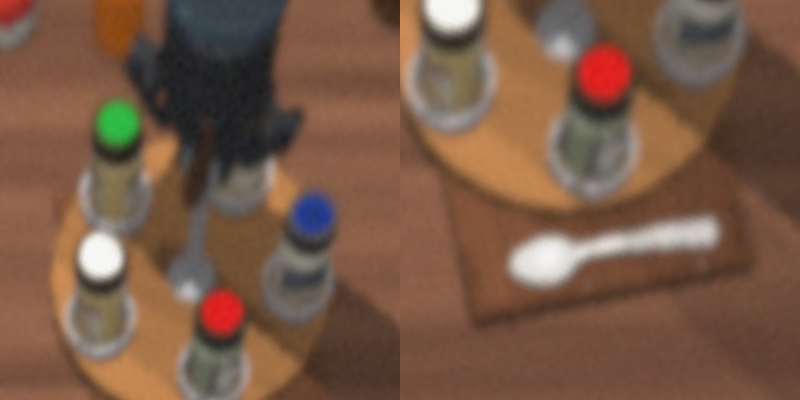

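Red stands at 191.3° against a front direction of about 191.7°; the right crop shows it at (605,75), straight behind the spoon rest. I'll make a tiny correction that also relieves the side load, then settle.

Request:
{"op": "send_rows", "data": {"plan": [[[-0.5,0.2,0],-0.2],[[-1,0.5,0],-0.5],[[-1,0.5,0],-0.5],[[-1,0.5,0],-0.5],[[-1,0.5,0],-0.5],[[-1,0.5,0],-0.5],[[-1,0.5,0],-0.5],[[-1,0.5,0],-0.5]]}}

```text
time_s: 21.22
position: [0.5281, 0.1735, 0.1655]
tool_rot: [0.216, 0.976, 0.001, 0.001]
wrist_force: [4.8, 1.5, 0.5]
width: 0.158
grasp_force: 29.7
```

```bash
python3 - <<'E'
from h import *
go(.5265,.173,.166,64.9)
print(np.abs(arm.sense()["qd"]).max()); print(arm.hand_in())
E
```

```text
t 21.23 pos [0.5281 0.1735 0.1655] yang 65.1 w 0.158 gf 29.7 F [4.8 1.5 0.5] T [ 0.22 -1.01  0.01] j [ 0.26  0.63 -0.9   1.81  0.58  0.99  0.25]
shift [ 1.2 -1.2 -0.5] turn 0.2 Rz [ 0.002  0.001 -1.   ]
0.0012854924194861132
the job is handed in; nothing more can be done
None
```

The yellow jar is back in its seat. The carousel is turned so the red jar stands at the middle of the front, within about 1° by my camera measurements, and the job was handed in at about 21 s with the gripper still holding the handle.

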